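# Set the ejectors back and close the slide of a mould half

### The job

The steel mould half on the bench was left with its ejector pins standing up and its side slide drawn out; make it ready to close. With the fingertips, gently press one of the two thick return pins down until it is flush with the mould's face, and only after that push the slide in until its back is flush with the mould's side, then withdraw. Do not touch the thin ejector pins or the pale cavity insert in the middle, pull nothing up or further out, and leave the loose tools and parts where they lie.

Things in the scene. Friction and masses are not known exactly. Their poses are not given: they have to be found in the camera images.
- mould_half: Mould half, face up on the bench, heavy and fixed; place and yaw vary. Origin: centre of its underside; x across (150 mm), y along (200 mm); flat steel face 75 mm up. Four fixed leader pins (12 mm thick, 22 mm tall) at x +-60, y +-85 mm. Brass nipples jut 22 mm from the -x side. The slide is at the -y end between two gibs 18 mm high (x +-21 to +-34, y -100 to -42 mm).
- cavity_insert (a point): Pale aluminium insert let flush into the middle of the mould's face, 48 mm (x) by 80 mm (y), with a 24 x 52 mm cavity 6 mm deep. This point: the centre of its top, at x = 0, y = +5 mm of the mould. Not to be touched.
- ejector_pins (a point): Four thin ejector pins, 3 and 5 mm thick, standing up from the cavity within x +-10, y -11 to +25 mm of the mould; at the start 3 to 8 mm above the mould's face, with the ejector plate home level with the cavity floor. They move with the ejector plate. This point: the middle of the group, at the height of their tips. Not to be touched.
- return_pin_near (a point): Centre of the flat top of one return pin, a 12 mm thick steel pin at x = -60, y = 0 mm of the mould (the side towards the robot). At the start it stands 9 to 14 mm above the mould's face; home it is flush.
- return_pin_far (a point): The same for the other return pin, at x = +60, y = 0 mm of the mould (the side away from the robot). Both are fixed to the one guided ejector plate, so pressing either one takes down both and all the thin ejector pins.
- ejector_plate (a joint): Slide of the ejector plate with all its pins: height in m by which the return pins stand above the mould's face. 0 is fully back (flush, a hard stop), 0.017 the upper stop. No spring; friction holds it where it is left, about 5 N presses it down.
- slide (a joint): Travel of the side slide in m: 0 is home (a hard stop; its back face flush with the mould's -y side), 0.022 the outer stop; it starts 12 to 18 mm out. It moves along the mould's y, in towards +y. No spring; about 4 N pushes it. Its core pin would strike the ejector pins if it were pushed in to about 7 mm while they stand up.
- slide_back (a point): Middle of the slide's flat upright back face, which looks to the mould's -y, 20 mm above the mould's face. The slide block is 36 mm wide (40 mm in its lowest 10 mm), its top 30 mm above the mould's face; behind it is free bench; the press's moving platen, 0.2 m high, stands further right at the back.
- mould_insert_1: Loose steel mould insert, 34 x 62 x 18 mm, lying on the bench, origin at the centre of its underside. Leave it alone.
- hex_key_1: Loose black hex key, 33 x 93 x 6 mm, origin at the centre of its underside. Leave it alone.
- brass_drift: Loose brass rod, 126 mm long, 13 mm high, origin at the centre of its underside. Leave it alone.
- screwdriver_2: Loose screwdriver with a green handle, 170 mm long, 23 mm high, origin at the centre of its underside. Leave it alone.

How it is judged (in metres and radians):
On the way, in this order (a step that is already met when the one before it is completed fails the run):
1. the ejector plate is pressed fully back (return pins flush within 1.5 mm) (value of joint ejector_plate below 0.0015 m), for 0.2 s.
2. then the slide is pushed home (back flush within 1.5 mm) (value of joint slide below 0.0015 m), for 0.2 s.
At the end, for the whole second after the job is handed in: The ejector plate is fully back, return pins flush with the mould's face within 1.5 mm, and the slide is home, its back flush with the mould's side within 1.5 mm (value of joint each of ejector_plate, slide below 0.0015 m); the robot touches nothing.
It fails at once if a thin ejector pin or the cavity insert is touched (over 0.5 N) (contact force between any of the arm, the fingers and ejector_pin_1 above 0.5 N or contact force between any of the arm, the fingers and ejector_pin_2 above 0.5 N or contact force between any of the arm, the fingers and ejector_pin_3 above 0.5 N or contact force between any of the arm, the fingers and ejector_pin_4 above 0.5 N or contact force between any of the arm, the fingers and cavity_insert_1 above 0.5 N or contact force between any of the arm, the fingers and cavity_insert_2 above 0.5 N or contact force between any of the arm, the fingers and cavity_insert_3 above 0.5 N or contact force between any of the arm, the fingers and cavity_insert_4 above 0.5 N or contact force between any of the arm, the fingers and cavity_insert_5 above 0.5 N).
It fails at once if the slide is run in to the ejector pins (under 9 mm out) while they still stand up (ejector plate over 4 mm forward) (value of joint slide below 0.009 m and value of joint ejector_plate above 0.004 m).
It fails at once if the return pins are pulled up (over 15.5 mm) or the slide further out (over 19.5 mm) (value of joint ejector_plate above 0.0155 m or value of joint slide above 0.0195 m).
It fails at once if the mould is pressed hard, over 60 N, instead of gently (contact force between any of the fingers, the arm and mould_half above 60 N).
It fails at once if a loose tool or part is moved by more than 10 mm (distance of any of mould_insert_1, hex_key_1, brass_drift, screwdriver_2 from where it was at the start of the episode above 0.01 m).
It also fails if it takes over 43 s, if anything falls off the work surface, if the arm or the gripper's body presses on something with over 40 N, if the wrist force passes 120 N, or if a joint passes its speed limit or range.

### The arm

A 6-joint arm with a two-finger parallel gripper is mounted at the origin on a cart in front of the work surface, level with it; the furniture and walls round the work are solid. World frame = base frame: x ahead of the robot, y to its left, z up, the work surface at z = 0. Lengths are in m, angles in degrees, forces in N, time in s.
With the tool pointing down it reaches from about 0.4 to 0.825 m from the base axis. Payload 7 kg.
Tool frame: the origin (TCP) lies midway between the tips of the shut fingers; the grasp point (between the pads) lies 19 mm behind it (r.hold_point_z is the distance from the TCP to the grasp point, in m); x points along the fingers, y is the direction in which the jaws open and shut, and the axes are right-handed (so a half turn about x gives the same grasp; the last joint's range is limited). The gripper opens to 88 mm and grips with 3 to 60 N. Pads are 19 mm wide; open, the fingers measure 130 mm over their backs; the gripper's body (78 mm by 193 mm) begins 47 mm behind the grasp point.
Start: joints at [16.507, 20.546, 0.682, 0, -70.136, -16.507], TCP at [0.675, -0, 0.227] pointing down, gripper open.
Joint ranges: [-176.03, 176.03], [-82.01, 121.73], [-58.28, 71.71], [-173.87, 95.51], [-174.79, -0.11], [-173.66, 173.66]. Speed limits (degrees/s): [136.94, 136.94, 172.46, 180, 180, 180].

### API

Orientations are given as [roll, pitch, yaw] about the fixed x, y, z axes, in that order (R = Rz(yaw) Ry(pitch) Rx(roll)).
In Python, from plant import r, viewer, order gives the robot as it stands. The module is installed in compiled form; this text tells all that it offers.
- The arm moves only by the shell command python3 -m creep 'ROWS' [FORCE]. ROWS is JSON, a list of rows, each an object of numbers: "ax", "ay", "az": the turn, a rotation vector about the tool's x, y, z in degrees; "tx", "ty", "tz": the shift along the tool's x, y, z in m; "fingers": the finger opening in m, from 0 to 0.0876. A call has 1 to 5 rows; each row is the pose to reach, as a shift and turn from the pose commanded when the call began, along the tool's axes at that moment; what a row does not reach only later rows make up. A row lasts 1/10 s, in which the tool goes at most 50 mm and 8.59 degrees, less where a joint would pass 70% of its speed; a pose out of reach is approached as far as the arm can. A call with a gripper value outside its range is refused whole. The fingers move at their own pace and stop on an object; FORCE is the grip in N (left out, the last holds). Time passes only in rows, so rows that repeat a pose let the fingers close. It gives the time, the measured TCP pose, the force and the opening at its end, in the units of the state.
- r.get_state(): the state, without advancing time (a new reading comes with each control period).
- viewer.capture(name): name is "scene" or "side" or "wrist"; returns a dict with "pixels" (400x640x3 uint8, blue, green, red), "depth" (400x640 float32, m along the optical axis (not along the pixel's ray), 0 where there is no reading), "fx", "fy", "cx", "cy" (pixels), "rvec" (rotation vector, rad) and "tvec" (3), from world to camera coordinates, as OpenCV has them; the wrist camera has in their place "T_tool_cam" (4x4, takes a point from camera to tool coordinates, whose origin is the TCP and whose axes are the tool frame's). Camera axes: x right, y down, z forward; pixel columns grow to the right and rows downward; lengths in m; the calibration is good to about 2 mm. A picture is of the moment at which its call begins: read the wrist's pose just before it.
- order.close_job(): hands the job in, once; it reports no verdict.
The state is a dict: "time_s": time; "joints": joint angles; "qd": joint speeds; "joint_torque": joint torques, N m; "tcp_pos": TCP position; "eef_rot": TCP orientation; "contact_force": force on the tool from outside, world axes, zero at the start; "moment": the same for the moment, N m; "gripper_width": finger opening in m.
Only numpy, scipy, OpenCV 4.12 (cv2) and the standard library are available. Lean on these libraries where they do the work, as an engineer would, in place of code of your own. Each camera call takes 0.05 s, during which the arm holds its last target.

## Working session

There is one attempt and no reset: what is moved stays moved. The work goes in short steps, Python scripts to look and compute and a shell command to move; the robot and the scene stay as the last step left them, time stands still between calls to the robot, and variables do not carry over. Pictures are saved under pics/ and viewed, and the job is handed in when it is done.

```bash
mkdir -p pics; python3 - <<'E'
from plant import r, viewer
import cv2, numpy as np
print(r.get_state())
for n in ["scene","side","wrist"]:
    c=viewer.capture(n); cv2.imwrite(f"pics/{n}0.png",c["pixels"]); np.savez(f"pics/{n}0.npz",**c)
    print(n,{k:v for k,v in c.items() if k not in("pixels","depth")})
E
```

```text
{'time_s': 0.0, 'joints': array([ 1.65065129e+01,  2.05907457e+01,  6.32546084e-01, -1.77064320e-02,
       -7.01358583e+01, -1.65083854e+01]), 'qd': array([ 0.02785251,  0.00990922, -0.02310873,  0.11027622, -0.05121968,
       -0.06319045]), 'joint_torque': array([-8.00930356e-04, -5.82726967e+01,  2.93058443e+01,  6.99745238e+00,
        6.93249181e-03, -2.06530804e-04]), 'tcp_pos': array([ 6.74505159e-01, -4.87965242e-05,  2.25628738e-01]), 'eef_rot': array([  96.47416136,   89.90448021, -173.53374131]), 'contact_force': array([-0.40853426,  0.9746369 ,  0.52080028]), 'moment': array([-0.02325007, -0.06329542, -0.01411613]), 'gripper_width': 0.08792445162435378}
scene {'fx': 498.15068758811475, 'fy': 498.15068758811475, 'cx': 315.3694641696569, 'cy': 205.0119431647465, 'rvec': array([ 2.34824672, -0.76900184,  0.28454655]), 'tvec': array([-0.40696026,  0.3279858 ,  1.09855146])}
side {'fx': 506.97316984987634, 'fy': 506.97316984987634, 'cx': 312.149745788585, 'cy': 202.07320662891743, 'rvec': array([ 0.06672802,  2.6311292 , -1.69291334]), 'tvec': array([0.53950163, 0.02822952, 1.49220398])}
wrist {'fx': 312.23837749052575, 'fy': 312.23837749052575, 'cx': 318.537155668443, 'cy': 201.24303329801444, 'T_tool_cam': array([[ 8.85704422e-04, -2.64043832e-01,  9.64510275e-01,
        -1.58229835e-01],
       [ 9.99998712e-01,  1.52515653e-03, -5.00767196e-04,
        -4.34349895e-04],
       [-1.33880465e-03,  9.64509476e-01,  2.64044843e-01,
        -7.03092901e-02],
       [ 0.00000000e+00,  0.00000000e+00,  0.00000000e+00,
         1.00000000e+00]])}
```

View pics/scene0.png

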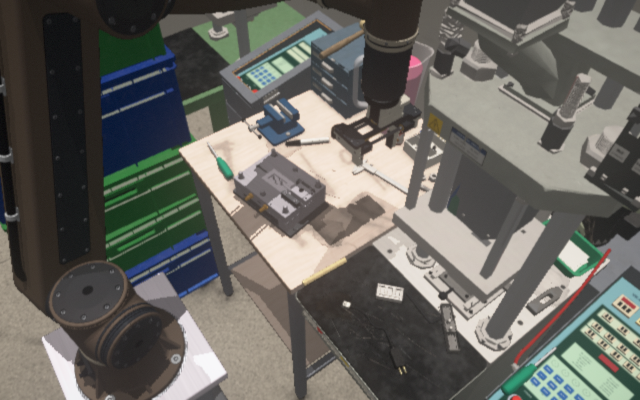

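View pics/side0.png

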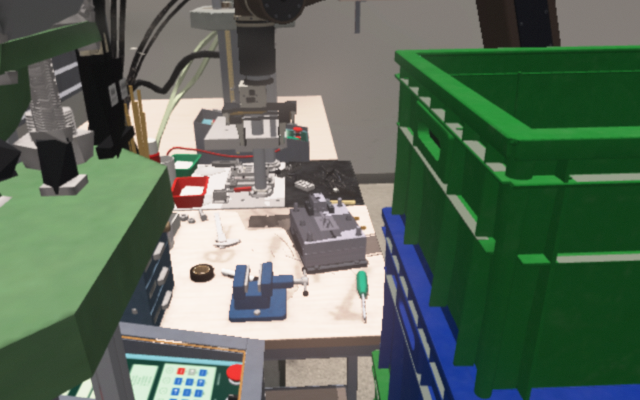

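View pics/wrist0.png

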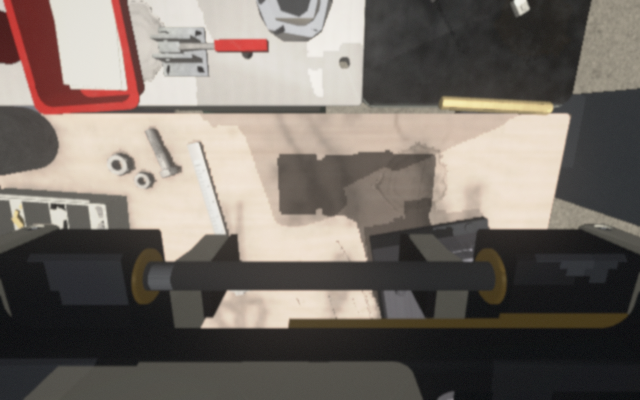

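```bash
cat > h.py <<'E'
import numpy as np, cv2
from scipy.spatial.transform import Rotation as Ro
def load(n): return dict(np.load(f"pics/{n}.npz"))
def ext(c,st=None):
    if "rvec" in c:
        R=cv2.Rodrigues(c["rvec"])[0]; return R.T, -R.T@c["tvec"]
    Rt=Ro.from_euler("xyz",st["eef_rot"],degrees=True).as_matrix()
    T=c["T_tool_cam"]; return Rt@T[:3,:3], Rt@T[:3,3]+st["tcp_pos"]
def ray(c,u,v,z,st=None):
    R,o=ext(c,st); d=R@np.array([(u-c["cx"])/c["fx"],(v-c["cy"])/c["fy"],1.])
    return o+d*(z-o[2])/d[2]
def dep(c,u,v,st=None):
    R,o=ext(c,st); D=c["depth"][int(round(v)),int(round(u))]
    return o+R@np.array([(u-c["cx"])/c["fx"]*D,(v-c["cy"])/c["fy"]*D,D])
def cloud(c,st=None):
    R,o=ext(c,st); D=c["depth"]; v,u=np.mgrid[:D.shape[0],:D.shape[1]]
    P=np.stack([(u-c["cx"])/c["fx"]*D,(v-c["cy"])/c["fy"]*D,D],-1)
    return P@R.T+o
def proj(c,p,st=None):
    R,o=ext(c,st); q=R.T@(np.asarray(p)-o); return q[0]/q[2]*c["fx"]+c["cx"],q[1]/q[2]*c["fy"]+c["cy"]
E
python3 - <<'E'
from h import *
c=load("scene0"); s=load("side0")
cv2.imwrite("pics/sz.png",cv2.resize(c["pixels"][130:250,190:350],None,fx=5,fy=5,interpolation=cv2.INTER_CUBIC))
cv2.imwrite("pics/sidez.png",cv2.resize(s["pixels"][180:290,220:400],None,fx=4.4,fy=4.4,interpolation=cv2.INTER_CUBIC))
print(Ro.from_euler("xyz",[96.47416136,89.90448021,-173.53374131],degrees=True).as_matrix().round(3))
print(ext(c)[1],ext(s)[1])
P=cloud(c); m=(P[...,2]>0.06)&(P[...,2]<0.13)&(P[...,0]>.3)&(P[...,0]<.9)&(abs(P[...,1])<.5)
ys,xs=np.nonzero(m); 
lab=m.astype(np.uint8); n,l,st,ce=cv2.connectedComponentsWithStats(lab)
for i in range(1,n):
  if st[i,4]>30: print(st[i],P[l==i].min(0).round(3),P[l==i].max(0).round(3))
E
```

```text
[[-0.002 -1.     0.   ]
 [-0.     0.     1.   ]
 [-1.     0.002 -0.   ]]
[ 0.05700076 -0.5988863   1.05739905] [0.58784422 1.32238495 0.65135922]
[314  61  53  48 749] [0.854 0.273 0.06 ] [0.9  0.5  0.13]
[277  99  23  21 254] [0.689 0.371 0.061] [0.722 0.461 0.083]
[248 104  38  27 413] [0.566 0.372 0.06 ] [0.672 0.46  0.087]
[ 233  149   93   72 3487] [0.415 0.059 0.06 ] [0.607 0.288 0.108]
[490 303  29  29 391] [ 0.656 -0.464  0.06 ] [ 0.682 -0.42   0.13 ]
```

View pics/sz.png

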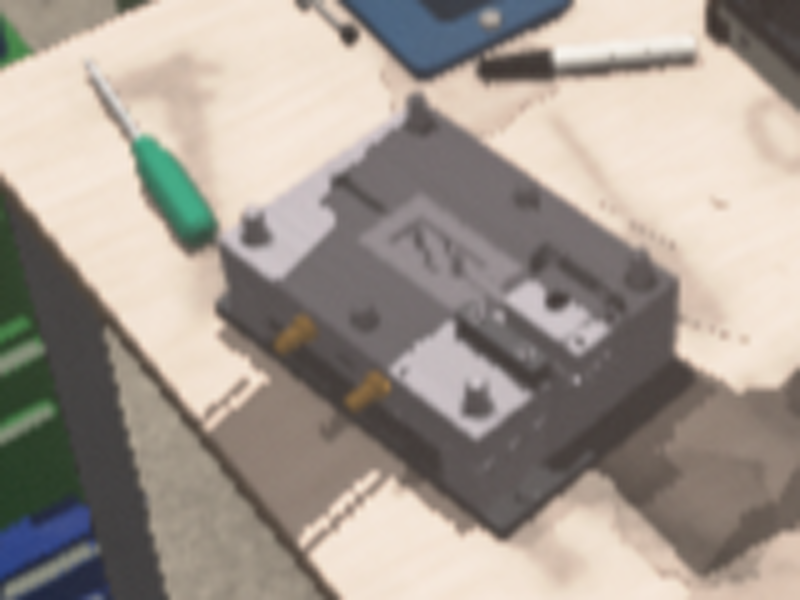

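View pics/sidez.png

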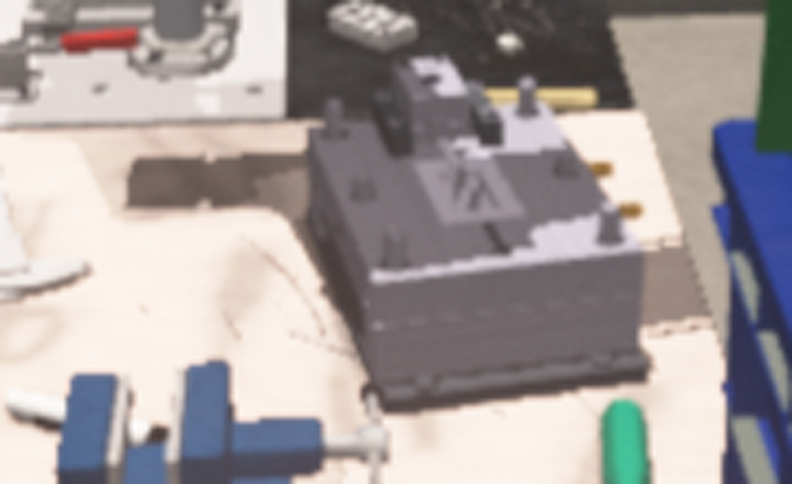

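```bash
python3 - <<'E'
from h import *
c=load("scene0"); s=load("side0")
for n,c0,(x0,y0,x1,y1) in [("a",c,(230,145,282,184)),("b",c,(255,180,307,219)),("c",c,(285,160,337,199))]:
    cv2.imwrite(f"pics/z{n}.png",cv2.resize(c0["pixels"][y0:y1,x0:x1],None,fx=15,fy=15,interpolation=cv2.INTER_CUBIC))
for u,v in [(265,160),(300,170),(255,190),(310,180)]: print(dep(c,u,v))
for u,v in [(300,240),(325,240),(310,225)]: print("s",dep(s,u,v))
E
```

```text
[0.52837201 0.26707955 0.07330417]
[0.58430175 0.17820499 0.07402093]
[0.44773524 0.19020969 0.07205091]
[0.58340395 0.13064145 0.07629627]
s [0.5789714  0.23482866 0.05477185]
s [0.52048821 0.27533902 0.07486882]
s [0.55274568 0.19549453 0.07484477]
```

View pics/za.png

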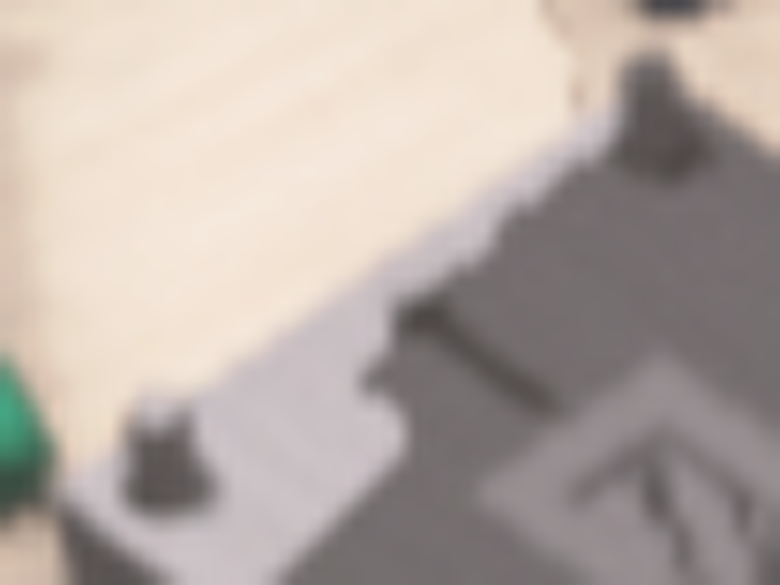

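View pics/zb.png

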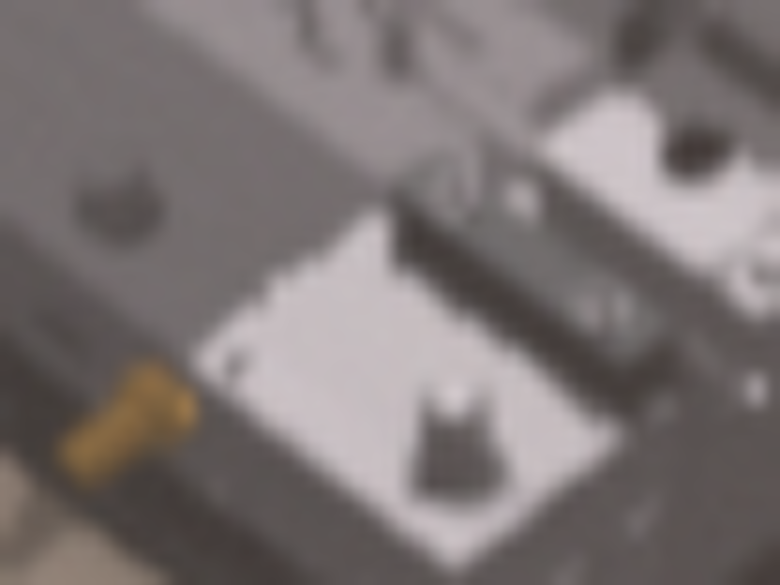

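View pics/zc.png

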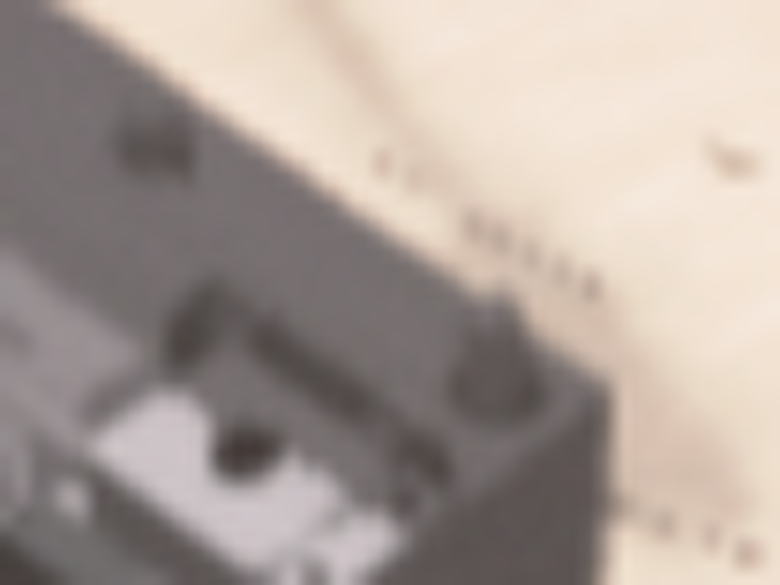

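```bash
cat > fit.py <<'E'
from h import *
def rigid(A,B):
    A=np.array(A);B=np.array(B);a=A.mean(0);b=B.mean(0)
    H=(A-a).T@(B-b); th=np.arctan2(H[0,1]-H[1,0],H[0,0]+H[1,1])
    R=np.array([[np.cos(th),-np.sin(th)],[np.sin(th),np.cos(th)]])
    t=b-R@a; return th,R,t,(A@R.T+t-B)
E
python3 - <<'E'
from fit import *
c=load("scene0")
o={"a":(230,145),"b":(255,180),"c":(285,160)}
px=lambda n,x,y:((x+.5)/15-.5+o[n][0],(y+.5)/15-.5+o[n][1])
obs=[("b",450,565,.075,-75,-100),("c",610,395,.075,75,-100),("a",60,500,.075,-75,100),
("a",168,485,.075,-60,85),("a",660,155,.075,60,85),("b",458,475,.075,-60,-85),("c",497,390,.075,60,-85),
("a",158,405,.097,-60,85),("a",645,65,.097,60,85),("b",452,392,.097,-60,-85),("c",505,300,.097,60,-85)]
A=[];B=[]
for n,x,y,z,mx,my in obs: A.append((mx/1e3,my/1e3)); B.append(ray(c,*px(n,x,y),z)[:2])
th,R,t,e=rigid(A,B); print(np.degrees(th),t); print((e*1e3).round(1))
for nm,p in [("near",(-.06,0)),("far",(.06,0)),("slide",(0,-.1)),("slideout",(0,-.115))]: print(nm,R@p+t)
for n,x,y in [("b",120,185),("c",155,130)]:
  for z in (.084,.087,.09): print(z,R.T@(ray(c,*px(n,x,y),z)[:2]-t))
E
```

```text
10.253542938042782 [0.51426909 0.17619093]
[[ 0.1 -2.5]
 [ 1.6  0.2]
 [-0.5  2.7]
 [-0.5 -1.2]
 [ 0.5  2. ]
 [ 0.3 -0.3]
 [-0.4 -0.4]
 [-0.4  0.2]
 [ 1.   0.2]
 [ 0.3 -0.3]
 [-2.2 -0.7]]
near [0.45522731 0.16551067]
far [0.57331087 0.1868712 ]
slide [0.53206953 0.07778796]
slideout [0.53473959 0.06302752]
0.084 [-0.06021622 -0.00184047]
0.087 [-0.06184263 -0.00393457]
0.09 [-0.06346904 -0.00602866]
0.084 [ 0.057812   -0.00255792]
0.087 [ 0.05582182 -0.0046498 ]
0.09 [ 0.05383165 -0.00674168]
```

The scene view shows the mould at about (280,190), with the nipples towards the robot and the slide towards −y. The fit gives a yaw of about 10.25° and a centre of about (0.514, 0.176). Next I close the fingers, align the yaw and move to look from above.

```bash
python3 -m creep '[{"tx":-0.01,"ty":0.03,"tz":0.04,"ax":-5,"fingers":0},{"tx":-0.02,"ty":0.055,"tz":0.085,"ax":-10.25,"fingers":0},{"tx":-0.02,"ty":0.08,"tz":0.125,"ax":-10.25,"fingers":0},{"tx":-0.02,"ty":0.105,"tz":0.165,"ax":-10.25,"fingers":0},{"tx":-0.02,"ty":0.13,"tz":0.205,"ax":-10.25,"fingers":0}]' 20
python3 - <<'E'
from plant import r, viewer
import cv2, numpy as np
from h import *
st=r.get_state(); c=viewer.capture("wrist"); cv2.imwrite("pics/w1.png",c["pixels"]); np.savez("pics/w1.npz",**c,**{k:st[k] for k in("tcp_pos","eef_rot")})
print(st)
E
```

```text
{'time_s': 0.15, 'joints': array([ 1.65062717e+01,  2.05815579e+01,  6.46836436e-01, -1.32502831e-02,
       -7.01358377e+01, -1.65072182e+01]), 'qd': array([ 0.03078951, -0.19006507,  0.13466874,  0.00858771, -0.16018565,
        0.10257248]), 'joint_torque': array([ 1.39394037e-04, -5.83274567e+01,  2.93289685e+01,  7.00122759e+00,
        8.75052094e-03, -9.76538854e-05]), 'tcp_pos': array([ 6.74642115e-01, -3.98968077e-05,  2.25855017e-01]), 'eef_rot': array([  96.49558846,   89.92834921, -173.50986805]), 'contact_force': array([ 0.04158044, -0.40916008,  0.18634268]), 'moment': array([0.03348548, 0.03936748, 0.016019  ]), 'gripper_width': 0.08766242958061843}invalid input
```

View pics/w1.png

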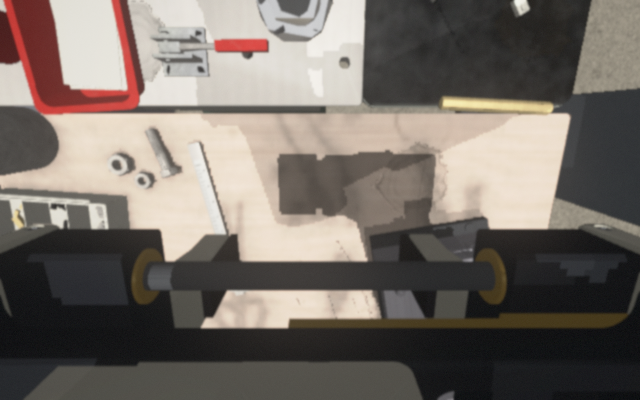

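```bash
python3 -m creep '[{"ax":-5,"ay":0,"az":0,"tx":-0.01,"ty":0.03,"tz":0.04,"fingers":0.0},{"ax":-10.25,"ay":0,"az":0,"tx":-0.02,"ty":0.055,"tz":0.085,"fingers":0.0},{"ax":-10.25,"ay":0,"az":0,"tx":-0.02,"ty":0.08,"tz":0.125,"fingers":0.0},{"ax":-10.25,"ay":0,"az":0,"tx":-0.02,"ty":0.105,"tz":0.165,"fingers":0.0},{"ax":-10.25,"ay":0,"az":0,"tx":-0.02,"ty":0.13,"tz":0.205,"fingers":0.0}]' 20
```

```text
time_s: 0.7
tcp_pos: [0.5437, 0.2064, 0.2467]
eef_rot: [-44.4, 90.0, 55.9]
contact_force: [1.4, 0.9, 0.5]
gripper_width: 0.053
```

```bash
python3 -m creep '[{"ax":0,"ay":0,"az":0,"tx":0,"ty":0.02,"tz":0.03,"fingers":0.0},{"ax":0,"ay":0,"az":0,"tx":0,"ty":0.04,"tz":0.06,"fingers":0.0},{"ax":0,"ay":0,"az":0,"tx":0,"ty":0.04,"tz":0.06,"fingers":0.0},{"ax":0,"ay":0,"az":0,"tx":0,"ty":0.04,"tz":0.06,"fingers":0.0},{"ax":0,"ay":0,"az":0,"tx":0,"ty":0.04,"tz":0.06,"fingers":0.0}]'
cat > shot.py <<'E'
import sys
from plant import r, viewer
from h import *
n,cam=sys.argv[1:3]
st=r.get_state(); c=viewer.capture(cam); cv2.imwrite(f"pics/{n}.png",c["pixels"]); np.savez(f"pics/{n}.npz",**c,**{k:st[k] for k in("tcp_pos","eef_rot")})
print(st["time_s"],st["tcp_pos"],st["contact_force"],st["gripper_width"])
E
python3 shot.py w2 wrist
```

```text
time_s: 1.2
tcp_pos: [0.4952, 0.2566, 0.2465]
eef_rot: [166.7, 90.0, -93.1]
contact_force: [-0.0, -0.1, 0.3]
gripper_width: 0.0137
1.2 [0.49522217 0.25660415 0.2465246 ] [-0.02424209 -0.10341705  0.29365407] 0.0137465906551204
```

View pics/w2.png

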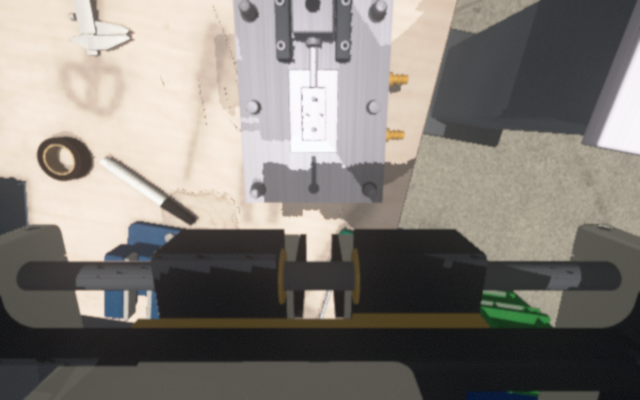

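```bash
python3 - <<'E'
from h import *
c=load("w2")
cv2.imwrite("pics/w2z.png",cv2.resize(c["pixels"][0:210,225:415],None,fx=2.85,fy=2.85,interpolation=cv2.INTER_CUBIC)) if 0 else cv2.imwrite("pics/w2z.png",cv2.resize(c["pixels"][85:210,225:415],None,fx=4,fy=4,interpolation=cv2.INTER_CUBIC))
cv2.imwrite("pics/w2y.png",cv2.resize(c["pixels"][0:120,225:415],None,fx=4,fy=4,interpolation=cv2.INTER_CUBIC))
E
```

```text
(no output)
```

View pics/w2z.png

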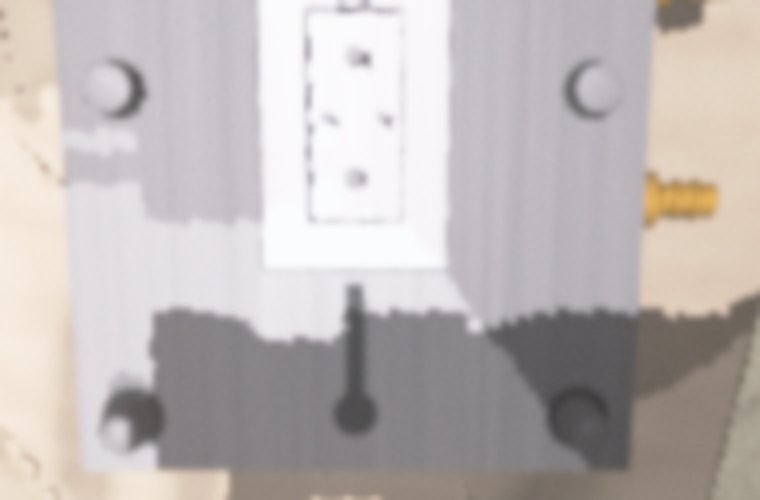

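View pics/w2y.png

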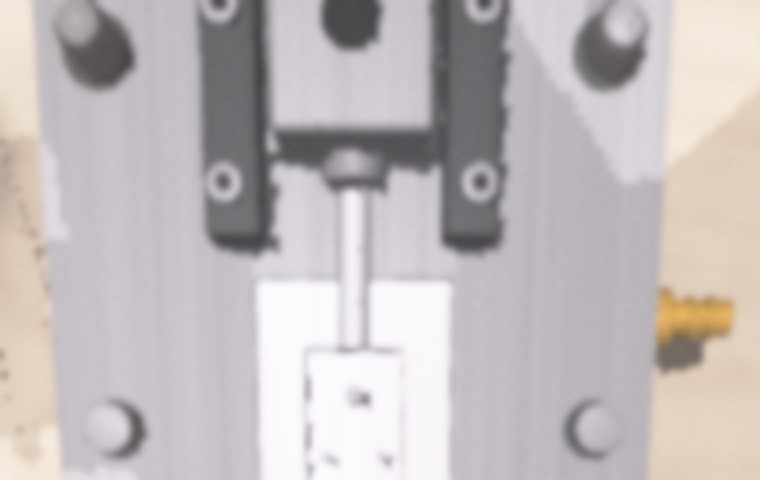

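```bash
python3 - <<'E'
from fit import *
c=load("w2"); st=c
z=lambda x,y:((x+.5)/4-.5+225,(y+.5)/4-.5+85)
y_=lambda x,y:((x+.5)/4-.5+225,(y+.5)/4-.5)
obs=[(z(85,470),.075,75,100),(z(630,470),.075,-75,100),(y_(78,22),.097,60,-85),(y_(625,20),.097,-60,-85),(z(118,432),.097,60,85),
(z(265,268),.075,24,45),(z(446,268),.075,-24,45),(y_(256,281),.075,24,-35),(y_(455,281),.075,-24,-35)]
A=[];B=[]
for p,h,mx,my in obs: A.append((mx/1e3,my/1e3)); B.append(ray(c,*p,h,st)[:2])
th,R,t,e=rigid(A,B); print(np.degrees(th),t); print((e*1e3).round(1))
for q in [z(108,88),z(600,88)]:
  for h in (.084,.087,.09): p=ray(c,*q,h,st); print(h,p,R.T@(p[:2]-t))
for nm,p in [("near",(-.06,0)),("far",(.06,0)),("slide",(0,-.1)),("slideout",(0,-.115))]: print(nm,R@p+t)
p=ray(c,*y_(352,128),.105,st);print("slide front edge top",R.T@(p[:2]-t))
E
```

```text
10.289572962238415 [0.51518188 0.17979207]
[[ 0.5  0.1]
 [-0.2  0.1]
 [ 0.3 -0.6]
 [-0.5 -0.3]
 [-0.3  1. ]
 [ 0.1  0. ]
 [-0.4 -0. ]
 [-0.2 -0.3]
 [ 0.6 -0.1]]
0.084 [0.57487713 0.19066216 0.084     ] [6.06768524e-02 3.23128011e-05]
0.087 [0.57425393 0.19063205 0.087     ] [0.0600583  0.00011401]
0.09 [0.57363074 0.19060194 0.09      ] [0.05943976 0.0001957 ]
0.084 [0.45585556 0.16900027 0.084     ] [-6.02998692e-02 -2.11860426e-05]
0.087 [0.45634554 0.16917276 0.087     ] [-5.97869576e-02  6.10073286e-05]
0.09 [0.45683552 0.16934525 0.09      ] [-0.05927405  0.0001432 ]
near [0.45614682 0.16907468]
far [0.57421693 0.19050946]
slide [0.53304419 0.08140032]
slideout [0.53572354 0.06664155]
slide front edge top [-1.35461208e-05 -6.16443817e-02]
```

The wrist view shows the mould square to the tool. The return pins are at about (252,107) and (375,107), and the fit residuals are under 1 mm. The near pin comes out at (0.456, 0.169). Moving above it.

```bash
python3 -m creep '[{"ax":0,"ay":0,"az":0,"tx":0.0,"ty":0.02,"tz":-0.03,"fingers":0.0},{"ax":0,"ay":0,"az":0,"tx":0.03,"ty":0.04,"tz":-0.06,"fingers":0.0},{"ax":0,"ay":0,"az":0,"tx":0.07,"ty":0.054,"tz":-0.079,"fingers":0.0},{"ax":0,"ay":0,"az":0,"tx":0.11,"ty":0.054,"tz":-0.079,"fingers":0.0},{"ax":0,"ay":0,"az":0,"tx":0.125,"ty":0.054,"tz":-0.079,"fingers":0.0}]'
python3 -m creep '[{"ax":0,"ay":0,"az":0,"tx":0.01,"ty":0,"tz":0,"fingers":0.0},{"ax":0,"ay":0,"az":0,"tx":0.015,"ty":0,"tz":0,"fingers":0.0},{"ax":0,"ay":0,"az":0,"tx":0.015,"ty":0,"tz":0,"fingers":0.0}]'
python3 shot.py s3 scene; python3 shot.py w3 wrist; python3 - <<'E'
from h import *
c=load("s3");cv2.imwrite("pics/s3z.png",cv2.resize(c["pixels"][100:250,190:350],None,fx=4.5,fy=4,interpolation=cv2.INTER_CUBIC))
E
```

```text
time_s: 1.75
tcp_pos: [0.4543, 0.1666, 0.1184]
eef_rot: [113.2, 89.7, -146.8]
contact_force: [-0.3, 0.5, 1.0]
gripper_width: 0.0003
time_s: 2.05
tcp_pos: [0.4563, 0.1694, 0.1065]
eef_rot: [142.6, 90.0, -117.2]
contact_force: [-0.0, -0.2, -0.4]
gripper_width: 0.0002
2.05 [0.45627585 0.16942912 0.10647409] [-0.00598928 -0.24700792 -0.4175938 ] 0.0002167552981797888
2.1 [0.45647115 0.16976308 0.10703951] [ 0.06484929  0.13049069 -0.62230905] 0.0004326403334242038
```

View pics/s3z.png

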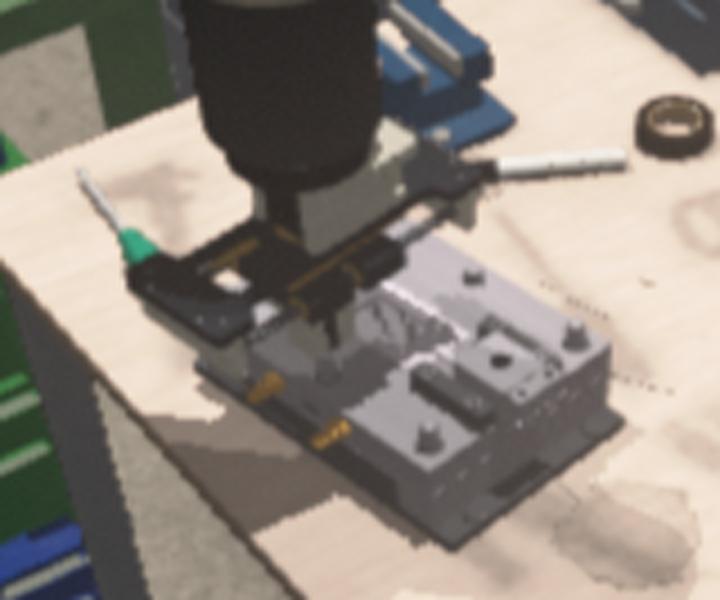

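View pics/w3.png

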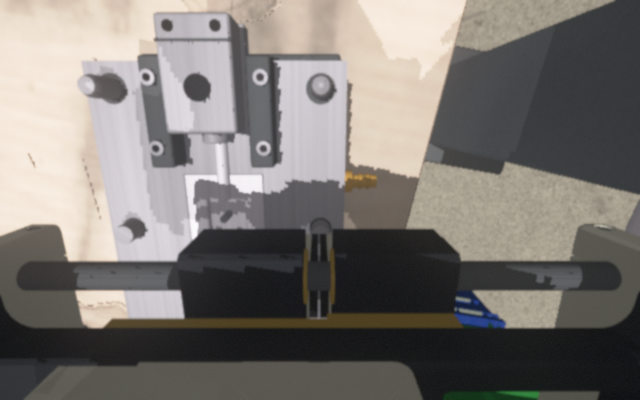

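The closed fingertips sit right over the near return pin (319,225). The slide's back top edge is near row 13, which I use to measure how far it is out. Then I descend in small steps.

```bash
python3 - <<'E'
from h import *
c=load("w3"); R=Ro.from_euler('z',10.29,degrees=True).as_matrix()[:2,:2]; t=np.array([.51518,.17979])
for u in (155,195,235): print(R.T@(ray(c,u,13,.105,c)[:2]-t))
E
python3 -m creep '[{"ax":0,"ay":0,"az":0,"tx":0.005,"ty":0,"tz":0,"fingers":0.0},{"ax":0,"ay":0,"az":0,"tx":0.01,"ty":0,"tz":0,"fingers":0.0},{"ax":0,"ay":0,"az":0,"tx":0.013,"ty":0,"tz":0,"fingers":0.0},{"ax":0,"ay":0,"az":0,"tx":0.016,"ty":0,"tz":0,"fingers":0.0},{"ax":0,"ay":0,"az":0,"tx":0.016,"ty":0,"tz":0,"fingers":0.0}]'
```

```text
[ 0.01582809 -0.11507331]
[-0.00246622 -0.1150727 ]
[-0.02075369 -0.1150721 ]
time_s: 2.65
tcp_pos: [0.4556, 0.1694, 0.0901]
eef_rot: [118.9, 90.0, -140.9]
contact_force: [0.2, -0.0, -0.3]
gripper_width: 0.0005
```

Slide is about 15 mm out. Continuing down.

```bash
python3 -m creep '[{"ax":0,"ay":0,"az":0,"tx":0.002,"ty":0,"tz":0,"fingers":0.0},{"ax":0,"ay":0,"az":0,"tx":0.004,"ty":0,"tz":0,"fingers":0.0},{"ax":0,"ay":0,"az":0,"tx":0.004,"ty":0,"tz":0,"fingers":0.0}]'
python3 -m creep '[{"ax":0,"ay":0,"az":0,"tx":0.002,"ty":0,"tz":0,"fingers":0.0},{"ax":0,"ay":0,"az":0,"tx":0.004,"ty":0,"tz":0,"fingers":0.0},{"ax":0,"ay":0,"az":0,"tx":0.004,"ty":0,"tz":0,"fingers":0.0}]'
```

```text
time_s: 2.95
tcp_pos: [0.456, 0.1697, 0.0866]
eef_rot: [-66.8, 90.0, 33.4]
contact_force: [-0.4, 0.3, -0.1]
gripper_width: 0.0002
time_s: 3.25
tcp_pos: [0.456, 0.1696, 0.0825]
eef_rot: [-66.4, 90.0, 33.8]
contact_force: [0.0, 0.2, 1.2]
gripper_width: 0.0003
```

```bash
python3 -m creep '[{"ax":0,"ay":0,"az":0,"tx":0.001,"ty":0,"tz":0,"fingers":0.0},{"ax":0,"ay":0,"az":0,"tx":0.002,"ty":0,"tz":0,"fingers":0.0},{"ax":0,"ay":0,"az":0,"tx":0.002,"ty":0,"tz":0,"fingers":0.0}]'
python3 -m creep '[{"ax":0,"ay":0,"az":0,"tx":0.001,"ty":0,"tz":0,"fingers":0.0},{"ax":0,"ay":0,"az":0,"tx":0.002,"ty":0,"tz":0,"fingers":0.0},{"ax":0,"ay":0,"az":0,"tx":0.002,"ty":0,"tz":0,"fingers":0.0}]'
python3 shot.py s4 scene; python3 - <<'E'
from h import *
c=load("s4");cv2.imwrite("pics/s4z.png",cv2.resize(c["pixels"][150:220,240:320],None,fx=8,fy=8,interpolation=cv2.INTER_CUBIC))
E
```

```text
time_s: 3.55
tcp_pos: [0.4559, 0.1696, 0.0805]
eef_rot: [-60.6, 90.0, 39.6]
contact_force: [-0.6, 0.0, 2.4]
gripper_width: 0.0004
time_s: 3.85
tcp_pos: [0.4559, 0.1696, 0.0784]
eef_rot: [-78.5, 90.0, 21.7]
contact_force: [0.2, 0.4, 2.5]
gripper_width: 0.0003
3.85 [0.45594363 0.16960496 0.07844485] [0.18049214 0.35589573 2.52864757] 0.0002539646337345383
```

View pics/s4z.png

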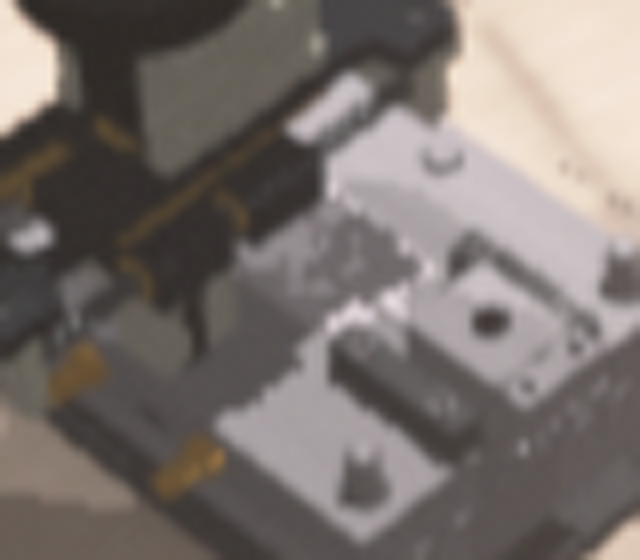

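The far pin at about (440,155) in the crop is now nearly flush, so both pins are going down together. Continuing to the stop in small steps.

```bash
python3 -m creep '[{"ax":0,"ay":0,"az":0,"tx":0.001,"ty":0,"tz":0,"fingers":0.0},{"ax":0,"ay":0,"az":0,"tx":0.002,"ty":0,"tz":0,"fingers":0.0},{"ax":0,"ay":0,"az":0,"tx":0.002,"ty":0,"tz":0,"fingers":0.0}]'
python3 -m creep '[{"ax":0,"ay":0,"az":0,"tx":0.001,"ty":0,"tz":0,"fingers":0.0},{"ax":0,"ay":0,"az":0,"tx":0.001,"ty":0,"tz":0,"fingers":0.0}]'
```

```text
time_s: 4.2
tcp_pos: [0.4559, 0.1696, 0.0765]
eef_rot: [-69.9, 90.0, 30.3]
contact_force: [0.7, 0.2, 2.4]
gripper_width: 0.0002
time_s: 4.4
tcp_pos: [0.4559, 0.1696, 0.0755]
eef_rot: [-60.6, 90.0, 39.6]
contact_force: [0.6, 1.0, 3.1]
gripper_width: -0.0
```

```bash
python3 -m creep '[{"ax":0,"ay":0,"az":0,"tx":0.0005,"ty":0,"tz":0,"fingers":0.0},{"ax":0,"ay":0,"az":0,"tx":0.0005,"ty":0,"tz":0,"fingers":0.0}]'
python3 -m creep '[{"ax":0,"ay":0,"az":0,"tx":0.0005,"ty":0,"tz":0,"fingers":0.0},{"ax":0,"ay":0,"az":0,"tx":0.0005,"ty":0,"tz":0,"fingers":0.0}]'
```

```text
time_s: 4.6
tcp_pos: [0.456, 0.1696, 0.0753]
eef_rot: [-80.3, 90.0, 19.9]
contact_force: [-1.5, 1.0, 7.7]
gripper_width: 0.0005
time_s: 4.8
tcp_pos: [0.456, 0.1696, 0.0753]
eef_rot: [-86.9, 90.0, 13.4]
contact_force: [-3.5, -0.6, 12.2]
gripper_width: 0.0003
```

Hard stop reached: z stays at 0.0753 and the force is rising to 12 N. I hold briefly, then withdraw upward.

```bash
python3 -m creep '[{"ax":0,"ay":0,"az":0,"tx":0.0005,"ty":0,"tz":0,"fingers":0.0},{"ax":0,"ay":0,"az":0,"tx":0.0005,"ty":0,"tz":0,"fingers":0.0},{"ax":0,"ay":0,"az":0,"tx":0.0005,"ty":0,"tz":0,"fingers":0.0}]'
python3 -m creep '[{"ax":0,"ay":0,"az":0,"tx":-0.01,"ty":0,"tz":0,"fingers":0.0},{"ax":0,"ay":0,"az":0,"tx":-0.04,"ty":0,"tz":0,"fingers":0.0},{"ax":0,"ay":0,"az":0,"tx":-0.07,"ty":0,"tz":0.03,"fingers":0.0},{"ax":0,"ay":0,"az":0,"tx":-0.08,"ty":0,"tz":0.06,"fingers":0.0},{"ax":0,"ay":0,"az":0,"tx":-0.08,"ty":0,"tz":0.06,"fingers":0.0}]'
python3 shot.py w5 wrist; python3 - <<'E'
from h import *
c=load("w5");cv2.imwrite("pics/w5z.png",cv2.resize(c["pixels"][0:230,180:440],None,fx=3,fy=2.6,interpolation=cv2.INTER_CUBIC))
E
```

```text
time_s: 5.1
tcp_pos: [0.456, 0.1696, 0.0752]
eef_rot: [-86.5, 90.0, 13.7]
contact_force: [-5.2, -0.6, 17.8]
gripper_width: 0.0008
time_s: 5.6
tcp_pos: [0.4458, 0.2316, 0.1561]
eef_rot: [-54.5, 89.8, 45.8]
contact_force: [0.4, -0.0, -0.1]
gripper_width: 0.0005
5.6 [0.44583722 0.23159797 0.15606161] [ 0.4125461  -0.03636238 -0.0830235 ] 0.0005024447832865941
```

View pics/w5z.png

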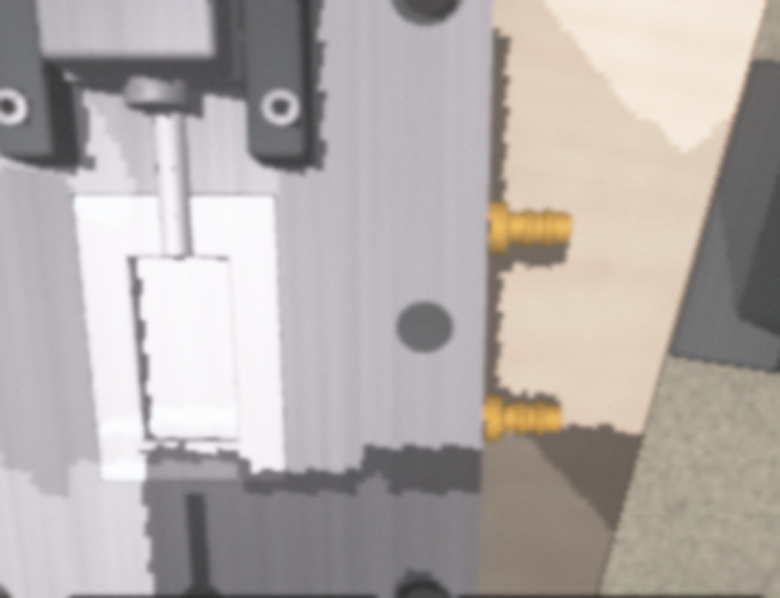

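Near return pin flush, at about (425,325) in the crop, and the ejector pins are down in the cavity. Before moving behind the slide I check clearance there.

```bash
python3 - <<'E'
from h import *
c=load("w5"); R=Ro.from_euler('z',10.29,degrees=True).as_matrix()[:2,:2]; t=np.array([.51518,.17979])
P=cloud(c,c); 
print("near pin depth z",P[123:128,319:324,2].mean(), "face",P[123:128,300:305,2].mean())
for n in ("scene0","s3","s4","side0"):
    Q=cloud(load(n)).reshape(-1,3); m=(Q[:,2]>.08)&(Q[:,2]<.4)&(Q[:,0]>.38)&(Q[:,0]<.85)&(Q[:,1]<.05)&(Q[:,1]>-.3)
    q=Q[m]
    H=np.histogram2d(q[:,0],q[:,1],bins=[np.arange(.38,.86,.06),np.arange(-.3,.06,.05)])[0]; print(n); print(H.astype(int))
E
```

```text
near pin depth z 0.0850231610770929 face 0.07524688980305111
scene0
[[   0    0    0    0    0    0    0]
 [   0    0    0    0    0    0    0]
 [   0    0    0    0    0    0    0]
 [ 252  251  246   18    0  523  303]
 [1819 1025 1204   67    0  714  290]
 [ 333  927  667   21    0  696   39]
 [   0    0    3    0    0  276    1]]
s3
[[   0    0    0    0    0    0    0]
 [   0    0    0    0    0    0    0]
 [   0    0    0    0    0    0    0]
 [ 259  251  250   18    0    0    0]
 [1815 1015 1188   65    0    0    0]
 [ 321  942  672   17    0    0    0]
 [   0    0    2    0    0    0    0]]
s4
[[   0    0    0    0    0    0    0]
 [   0    0    0    0    0    0    0]
 [   0    0    0    0    0    0    0]
 [ 255  257  251   14    0    0    0]
 [1808 1009 1191   62    0    0    0]
 [ 334  947  676   17    0    0    0]
 [   0    0    3    0    0    0    0]]
side0
[[  0   0   0   0   0   0   0]
 [  0   0   0   0   0   0   0]
 [  0   0   0   0   0   0   0]
 [  0   0  11  26   0  65 343]
 [ 34  35 109 400   0 122 547]
 [ 45  65 528 178   0  49 878]
 [ 80 547 119 293   0  34 195]]
```

The depth at the pin reads 0.085 m, which disagrees with the flush look. Checking that in detail before going on.

```bash
python3 shot.py s6 scene; python3 shot.py w6 wrist; python3 - <<'E'
from h import *
np.set_printoptions(linewidth=200)
c=load("w6"); P=cloud(c,c)
print((P[112:138:2,308:336:2,2]*1e3).round(0).astype(int))
for n in ("w2",):
    d=load(n);Q=cloud(d,d);print((Q[100:115:2,366:382:2,2]*1e3).round(0).astype(int));print((Q[100:115:2,245:262:2,2]*1e3).round(0).astype(int))
s=load("s6");Q=cloud(s)
cv2.imwrite("pics/s6z.png",cv2.resize(s["pixels"][145:220,235:325],None,fx=8,fy=8,interpolation=cv2.INTER_CUBIC))
cv2.imwrite("pics/w6z.png",cv2.resize(c["pixels"][90:160,270:360],None,fx=8,fy=8,interpolation=cv2.INTER_CUBIC))
E
```

```text
5.65 [0.44502696 0.22994488 0.15470203] [-0.68974047  0.54226591  0.35359541] 0.0006655339093157582
5.7 [0.44461787 0.22876474 0.15388759] [ 0.93719717 -0.54744632 -0.42263735] 0.0006622628546915941
[[ 76  75  76  75  75  74  76  75  76  74  75  75  74  74]
 [ 76  76  76  75  75  75  75  75  74  75 312  75  75  75]
 [ 75  75  75  75  74  74  75  75  74  75  75  75  75  75]
 [ 75  75  75  76  75  75  75  76  75  76  76  75  76  73]
 [ 75  75  74  75  74  75  76  75  75  75  76  75  76  75]
 [ 75  75  75  75  75  76  75  75  76  76  76  75  76  75]
 [ 75  76  75  75  76  74  75  75  76  76  76  75  75  75]
 [ 75  74  76  74  76  74  75  75  75  75  75  75  77  74]
 [ 77  76  76  77  76  75  74  75  75  76  75  75  75  75]
 [ 76  75  75  75  76  75  75  74  74  76  75  75  75  75]
 [ 76  75  75  75  75  76  73  75  76  76  75  75  74  75]
 [ 76  75  75  75  76  76  74  75  76  76  74  75  74  75]
 [ 75  75  76  74  75  75  76  75  76  74  76  74  76  75]]
[[75 75 74 75 75 76 75 75]
 [75 76 79 87 87 86 88 74]
 [76 81 87 88 87 89 87 75]
 [75 83 88 88 88 87 87 87]
 [74 83 87 88 88 89 87 88]
 [75 80 88 87 88 88 87 74]
 [74 77 82 88 88 89 75 75]
 [76 76 75 74 74 74 75 76]]
[[75 76 74 75 75 74 76 75 75]
 [76 75 90 86 87 88 76 76 76]
 [75 88 89 88 88 88 85 75 77]
 [76 87 88 87 87 88 87 76 74]
 [76 88 86 90 88 88 87 77 74]
 [77 88 88 88 87 88 86 75 75]
 [75 74 88 89 88 87 76 75 75]
 [77 76 74 74 77 75 76 75 75]]
```

View pics/s6z.png

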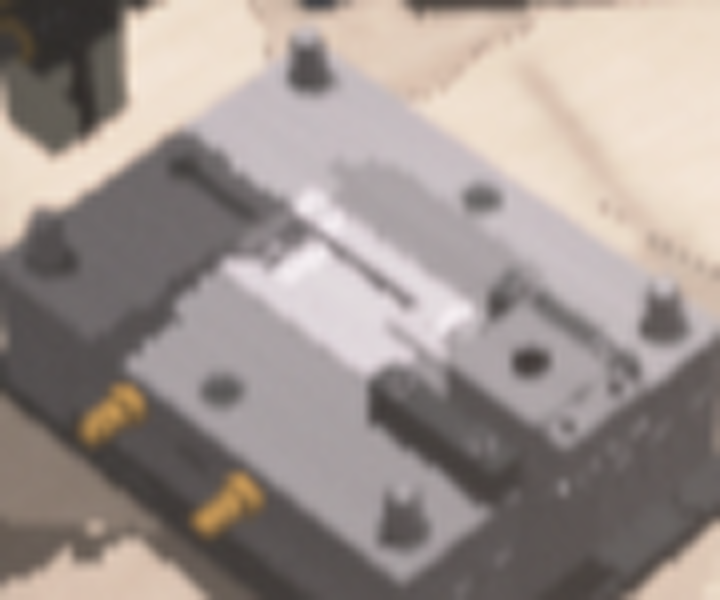

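View pics/w6z.png

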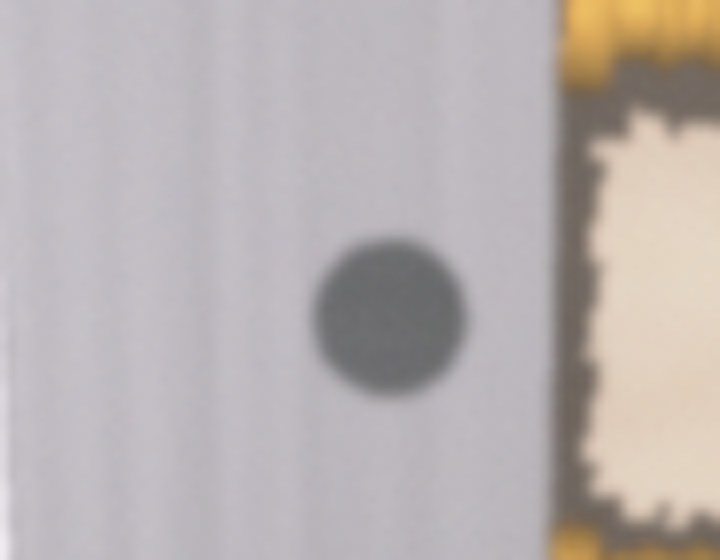

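The pin measures 75 mm, the same as the face. The earlier 85 mm was the mean pulled up by one depth speckle. Both pins are flush, so I go round to behind the slide.

```bash
python3 -m creep '[{"ax":0,"ay":0,"az":0,"tx":-0.02,"ty":-0.012,"tz":-0.038,"fingers":0.0},{"ax":0,"ay":0,"az":0,"tx":-0.02,"ty":-0.024,"tz":-0.082,"fingers":0.0},{"ax":0,"ay":0,"az":0,"tx":-0.02,"ty":-0.036,"tz":-0.126,"fingers":0.0},{"ax":0,"ay":0,"az":0,"tx":-0.02,"ty":-0.048,"tz":-0.17,"fingers":0.0},{"ax":0,"ay":0,"az":0,"tx":-0.02,"ty":-0.06,"tz":-0.214,"fingers":0.0}]'
python3 -m creep '[{"ax":0,"ay":0,"az":0,"tx":0.0,"ty":0,"tz":-0.002,"fingers":0.0},{"ax":0,"ay":0,"az":0,"tx":0.0,"ty":0,"tz":-0.002,"fingers":0.0}]'
python3 shot.py s7 scene; python3 shot.py w7 wrist; python3 - <<'E'
from h import *
c=load("s7");cv2.imwrite("pics/s7z.png",cv2.resize(c["pixels"][100:250,210:380],None,fx=4.5,fy=4,interpolation=cv2.INTER_CUBIC))
R=Ro.from_euler('z',10.29,degrees=True).as_matrix()[:2,:2]; t=np.array([.51518,.17979]); print(R.T@(load("w7")["tcp_pos"][:2]-t))
E
```

```text
time_s: 6.25
tcp_pos: [0.542, 0.026, 0.1733]
eef_rot: [96.1, 89.9, -163.7]
contact_force: [0.7, 0.4, 0.4]
gripper_width: 0.0004
time_s: 6.45
tcp_pos: [0.542, 0.0245, 0.1729]
eef_rot: [97.1, 89.9, -162.9]
contact_force: [0.5, 0.2, -0.3]
gripper_width: 0.0002
6.45 [0.5420086  0.02452288 0.17286267] [ 0.45279837  0.17608599 -0.27764427] 0.00015999769386745508
6.5 [0.54191599 0.02558661 0.17311796] [-0.57272535 -0.12662662 -0.84875539] 0.0002513833863934024
[-0.00123946 -0.15649908]
```

View pics/s7z.png

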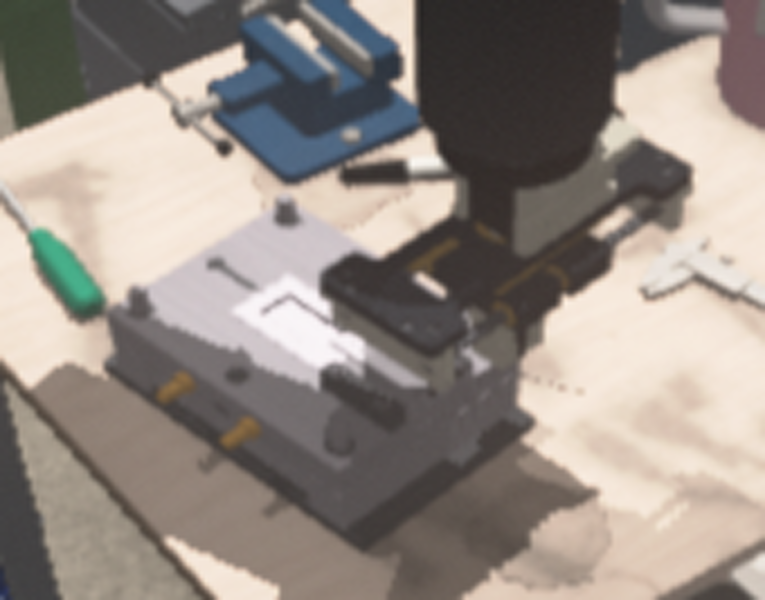

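The gripper is clear behind the slide's back. Lowering to z = 0.095, between the gib tops and the slide top.

```bash
python3 -m creep '[{"ax":0,"ay":0,"az":0,"tx":0.03,"ty":-0.001,"tz":0,"fingers":0.0},{"ax":0,"ay":0,"az":0,"tx":0.06,"ty":-0.001,"tz":0,"fingers":0.0},{"ax":0,"ay":0,"az":0,"tx":0.078,"ty":-0.001,"tz":0,"fingers":0.0},{"ax":0,"ay":0,"az":0,"tx":0.078,"ty":-0.001,"tz":0,"fingers":0.0},{"ax":0,"ay":0,"az":0,"tx":0.078,"ty":-0.001,"tz":0,"fingers":0.0}]'
python3 shot.py s8 scene; python3 - <<'E'
from h import *
c=load("s8");cv2.imwrite("pics/s8z.png",cv2.resize(c["pixels"][140:240,250:370],None,fx=6,fy=6,interpolation=cv2.INTER_CUBIC))
E
```

```text
time_s: 7.05
tcp_pos: [0.5436, 0.0277, 0.0965]
eef_rot: [140.8, 90.0, -118.9]
contact_force: [1.1, 0.2, 0.3]
gripper_width: 0.0003
7.05 [0.54357804 0.02773318 0.09647655] [1.1050164  0.18452319 0.29036797] 0.0003243844321391651
```

View pics/s8z.png

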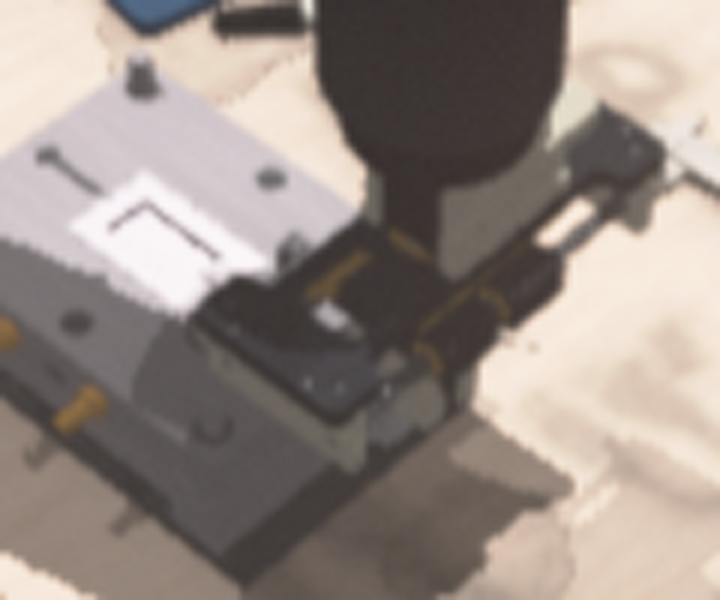

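```bash
python3 -m creep '[{"ax":0,"ay":0,"az":0,"tx":0,"ty":0,"tz":0.01,"fingers":0.0},{"ax":0,"ay":0,"az":0,"tx":0,"ty":0,"tz":0.018,"fingers":0.0},{"ax":0,"ay":0,"az":0,"tx":0,"ty":0,"tz":0.022,"fingers":0.0},{"ax":0,"ay":0,"az":0,"tx":0,"ty":0,"tz":0.025,"fingers":0.0},{"ax":0,"ay":0,"az":0,"tx":0,"ty":0,"tz":0.025,"fingers":0.0}]'
python3 -m creep '[{"ax":0,"ay":0,"az":0,"tx":0,"ty":0,"tz":0.0015,"fingers":0.0},{"ax":0,"ay":0,"az":0,"tx":0,"ty":0,"tz":0.003,"fingers":0.0},{"ax":0,"ay":0,"az":0,"tx":0,"ty":0,"tz":0.0045,"fingers":0.0},{"ax":0,"ay":0,"az":0,"tx":0,"ty":0,"tz":0.006,"fingers":0.0},{"ax":0,"ay":0,"az":0,"tx":0,"ty":0,"tz":0.0075,"fingers":0.0}]'
```

```text
time_s: 7.6
tcp_pos: [0.5392, 0.052, 0.0963]
eef_rot: [-77.2, 90.0, 23.1]
contact_force: [-0.9, 0.9, -0.2]
gripper_width: 0.0007
time_s: 8.1
tcp_pos: [0.5378, 0.0585, 0.096]
eef_rot: [149.1, 90.0, -110.7]
contact_force: [0.6, -4.0, -0.5]
gripper_width: 0.0005
```

Contact at about −4 N, where I expected it. Pushing on.

```bash
python3 -m creep '[{"ax":0,"ay":0,"az":0,"tx":0,"ty":0,"tz":0.0015,"fingers":0.0},{"ax":0,"ay":0,"az":0,"tx":0,"ty":0,"tz":0.003,"fingers":0.0},{"ax":0,"ay":0,"az":0,"tx":0,"ty":0,"tz":0.0045,"fingers":0.0},{"ax":0,"ay":0,"az":0,"tx":0,"ty":0,"tz":0.005,"fingers":0.0}]'
python3 shot.py s9 scene; python3 shot.py w9 wrist; python3 - <<'E'
from h import *
c=load("s9");cv2.imwrite("pics/s9z.png",cv2.resize(c["pixels"][140:240,250:370],None,fx=6,fy=6,interpolation=cv2.INTER_CUBIC))
E
```

```text
time_s: 8.5
tcp_pos: [0.5369, 0.064, 0.096]
eef_rot: [74.9, 90.0, 175.2]
contact_force: [1.3, -4.4, -0.8]
gripper_width: 0.0004
8.5 [0.53690202 0.06396791 0.09603107] [ 1.31930793 -4.37204352 -0.8040008 ] 0.0004158046351112552
8.55 [0.5369402  0.06403899 0.09605237] [ 1.48466916 -3.11641219  0.22721204] 0.000508671724606788
```

View pics/s9z.png

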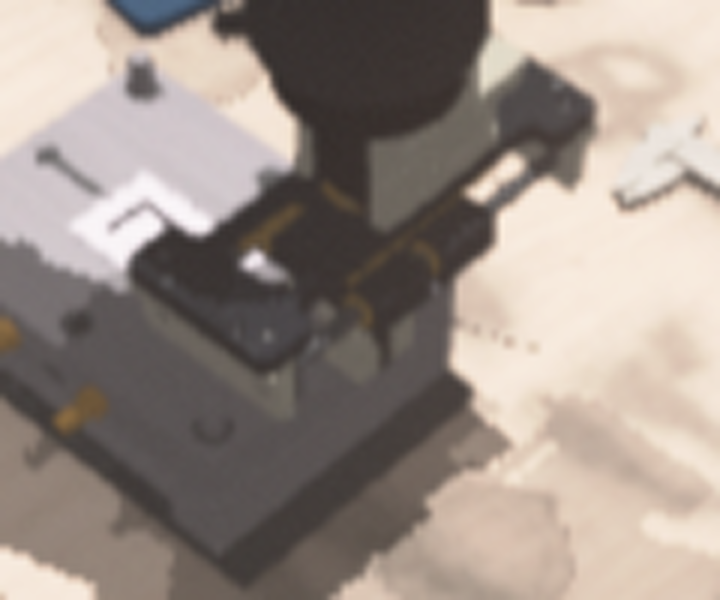

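The fingers at about (370,340) are against the slide, which is moving at a steady 4 N or so, with no snag at the pins. Continuing.

```bash
python3 -m creep '[{"ax":0,"ay":0,"az":0,"tx":0,"ty":0,"tz":0.0015,"fingers":0.0},{"ax":0,"ay":0,"az":0,"tx":0,"ty":0,"tz":0.003,"fingers":0.0},{"ax":0,"ay":0,"az":0,"tx":0,"ty":0,"tz":0.0045,"fingers":0.0},{"ax":0,"ay":0,"az":0,"tx":0,"ty":0,"tz":0.006,"fingers":0.0}]'
python3 -m creep '[{"ax":0,"ay":0,"az":0,"tx":0,"ty":0,"tz":0.001,"fingers":0.0},{"ax":0,"ay":0,"az":0,"tx":0,"ty":0,"tz":0.001,"fingers":0.0}]'
python3 -m creep '[{"ax":0,"ay":0,"az":0,"tx":0,"ty":0,"tz":0.001,"fingers":0.0},{"ax":0,"ay":0,"az":0,"tx":0,"ty":0,"tz":0.001,"fingers":0.0}]'
```

```text
time_s: 9.0
tcp_pos: [0.5358, 0.0698, 0.096]
eef_rot: [114.3, 90.0, -145.4]
contact_force: [1.7, -3.8, -0.8]
gripper_width: 0.0003
time_s: 9.2
tcp_pos: [0.5357, 0.0701, 0.096]
eef_rot: [160.8, 89.9, -98.9]
contact_force: [4.0, -7.2, -1.8]
gripper_width: 0.0003
time_s: 9.4
tcp_pos: [0.5357, 0.0703, 0.0961]
eef_rot: [163.8, 89.9, -95.9]
contact_force: [5.2, -12.2, -0.8]
gripper_width: 0.0
```

```bash
python3 -m creep '[{"ax":0,"ay":0,"az":0,"tx":0,"ty":0,"tz":0.001,"fingers":0.0},{"ax":0,"ay":0,"az":0,"tx":0,"ty":0,"tz":0.001,"fingers":0.0},{"ax":0,"ay":0,"az":0,"tx":0,"ty":0,"tz":0.001,"fingers":0.0}]'
python3 -m creep '[{"ax":0,"ay":0,"az":0,"tx":0,"ty":0,"tz":-0.01,"fingers":0.0},{"ax":0,"ay":0,"az":0,"tx":0,"ty":0,"tz":-0.03,"fingers":0.0},{"ax":0,"ay":0,"az":0,"tx":-0.03,"ty":0,"tz":-0.03,"fingers":0.0},{"ax":0,"ay":0,"az":0,"tx":-0.07,"ty":0,"tz":-0.03,"fingers":0.0},{"ax":0,"ay":0,"az":0,"tx":-0.11,"ty":0,"tz":-0.03,"fingers":0.0}]'
python3 -m creep '[{"ax":0,"ay":0,"az":0,"tx":-0.02,"ty":0,"tz":0.04,"fingers":0.0},{"ax":0,"ay":0,"az":0,"tx":-0.02,"ty":0,"tz":0.08,"fingers":0.0},{"ax":0,"ay":0,"az":0,"tx":-0.02,"ty":0,"tz":0.12,"fingers":0.0},{"ax":0,"ay":0,"az":0,"tx":-0.02,"ty":0,"tz":0.14,"fingers":0.0},{"ax":0,"ay":0,"az":0,"tx":-0.02,"ty":0,"tz":0.14,"fingers":0.0}]'
python3 shot.py s10 scene; python3 shot.py w10 wrist; python3 - <<'E'
from h import *
c=load("s10");cv2.imwrite("pics/s10z.png",cv2.resize(c["pixels"][140:240,230:350],None,fx=6,fy=6,interpolation=cv2.INTER_CUBIC))
E
```

```text
time_s: 9.7
tcp_pos: [0.5357, 0.0704, 0.0961]
eef_rot: [165.4, 89.8, -94.4]
contact_force: [6.9, -16.8, -2.7]
gripper_width: 0.0002
time_s: 10.2
tcp_pos: [0.5403, 0.0435, 0.2071]
eef_rot: [42.3, 89.9, 142.6]
contact_force: [-0.4, 0.5, -0.3]
gripper_width: 0.0009
time_s: 10.7
tcp_pos: [0.5152, 0.1839, 0.2261]
eef_rot: [-15.6, 89.9, 84.9]
contact_force: [-0.5, -0.1, -0.4]
gripper_width: 0.0007
10.7 [0.51524252 0.18387003 0.22611909] [-0.48264576 -0.07392552 -0.42834019] 0.0006990624028699331
10.75 [0.51530734 0.18253414 0.2260041 ] [ 0.35632776 -0.87570701 -0.20491711] 0.00034230087495783353
```

View pics/s10z.png

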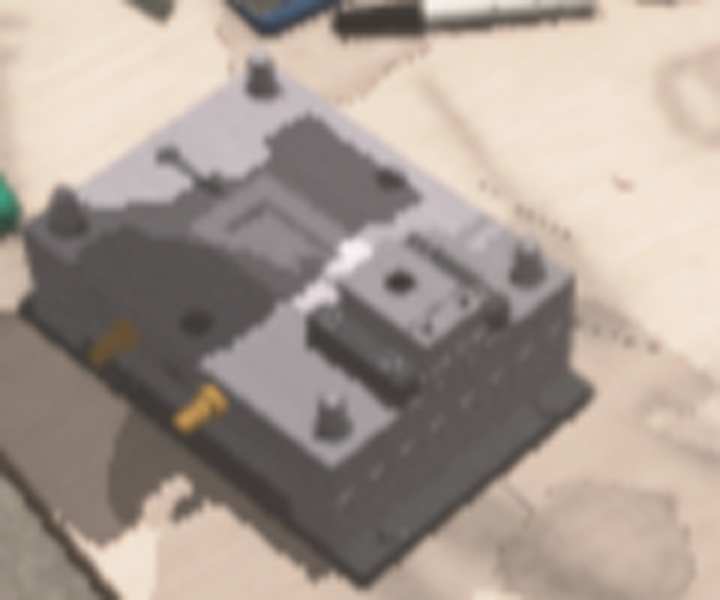

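View pics/w10.png

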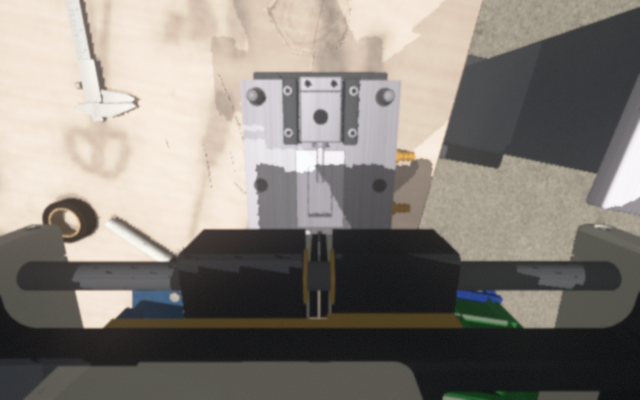

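Both views show the slide back level with the gib ends, at about rows 75–80 of the wrist image. Measuring it properly.

```bash
python3 shot.py w11 wrist; python3 - <<'E'
from h import *
c=load("w11");cv2.imwrite("pics/w11z.png",cv2.resize(c["pixels"][60:160,260:380],None,fx=6,fy=6,interpolation=cv2.INTER_CUBIC))
R=Ro.from_euler('z',10.29,degrees=True).as_matrix()[:2,:2]; t=np.array([.51518,.17979])
P=cloud(c,c); M=P.copy(); M[...,:2]=(P[...,:2]-t)@R
m=(abs(M[...,0])<.014)&(abs(M[...,2]-.105)<.003)&(M[...,1]<-.03)&(M[...,1]>-.13)
print("slide top y",np.percentile(M[m][:,1],[0.5,2,98,99.5]))
m=(abs(abs(M[...,0])-.028)<.004)&(abs(M[...,2]-.093)<.003)&(M[...,1]<-.03)&(M[...,1]>-.13)
print("gib y",np.percentile(M[m][:,1],[0.5,2,98,99.5]))
m=(abs(abs(M[...,0])-.045)<.006)&(abs(M[...,2]-.075)<.003)&(M[...,1]<-.03)&(M[...,1]>-.13)
print("face y",np.percentile(M[m][:,1],[0.5,2]))
for x in (-.06,.06):
  m=(np.hypot(M[...,0]-x,M[...,1])<.005); print("pin",x,np.median(M[m][:,2]),m.sum())
E
```

```text
10.8 [0.5154634  0.18160768 0.22597322] [ 0.08579769 -0.01376645 -0.27365576] 0.00042616389626860156
slide top y [-0.09919106 -0.09835351 -0.04630484 -0.04538878]
gib y [-0.09971675 -0.09878123 -0.04352526 -0.04260593]
face y [-0.09961305 -0.09860347]
pin -0.06 0.07533031726356457 76
pin 0.06 0.07538033150988382 77
```

View pics/w11z.png

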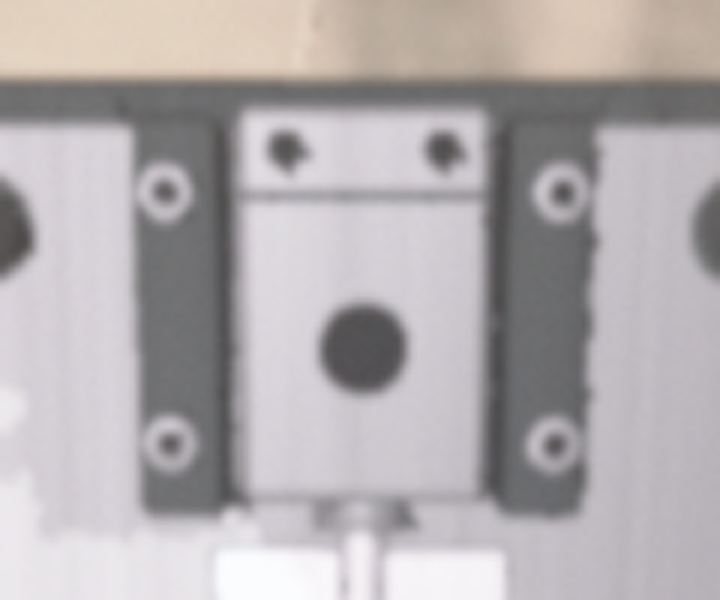

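The slide's back is flush with the mould edge: −99.2 mm, against −99.6 mm for the face. Both return pins are at face height, and the arm is clear and at rest at about 0.226 m. Handing in.

```bash
python3 - <<'E'
from plant import r, order
s=r.get_state(); print(s["time_s"],s["contact_force"],abs(s["qd"]).max())
order.close_job()
E
```

```text
10.85 [-0.05029206 -0.7188217   0.01608529] 0.9948011371616015
the job is handed in; nothing more can be done
```

I handed the job in at about 10.9 s with the ejector plate pressed fully back and the slide home. The hand-in gave no verdict.

- **Return pin:** I pressed the near return pin down with the closed fingertips until it hit the stop, at about 18 N. Only after that did I go to the slide.
- **Slide:** I pushed it in from behind at about 4 N, up to about 18 N at the stop. Then I withdrew above the mould.

**Last checks:**
- Both return pins measured 75.3–75.4 mm high, level with the 75 mm face.
- The slide's back measured −99.2 mm, against −99.6 mm for the mould edge and −99.7 mm for the gib ends.
- The force reading on the tool was about zero with the arm clear.

**Disagreements:** One depth average after pressing read 85 mm at the pin, but it came from a stray depth reading. A per-pixel check showed 75 mm. The first estimate of the mould's position, from the scene camera, was about 4 mm off the wrist camera's, so I used the wrist one.

**Not checked:** I did not measure the loose tools and parts before and after. The fingertips never went below about 75 mm, well above all of them.

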